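# Click a control module home in its test nest and power it

## Robot

A 6-joint arm with a two-finger parallel gripper is mounted at the origin on the work surface. World frame = base frame: x ahead of the robot, y to its left, z up, the work surface at z = 0. Lengths are in m, angles in rad, forces in N, time in s.
With the tool pointing down it reaches from about 0.375 to 0.975 m from the base axis. Payload 3.8 kg.
Tool frame: the origin (TCP) lies at the very end of the fingers, on their centre line; the grasp point (between the pads) lies 19 mm behind it; z points along the fingers, y is the line along which they close (so a half turn about z gives the same grasp; the last joint's range is limited). The gripper opens to 88 mm and grips with 3 to 60 N. Pads are 18 mm wide; open, the fingers measure 123 mm over their backs; the gripper's body (75 mm by 187 mm) begins 45 mm behind the grasp point.
Start: joints at [-1.3, 0.264, 1.604, -0, 1.274, -0.037], TCP at [0.204, -0.643, 0.239] pointing down, gripper open.
Joint ranges: [-2.63, 2.63], [-0.94, 2.18], [0.31, 2.57], [-1.31, 4.45], [0, 2.66], [-2.55, 2.55]. Speed limits (rad/s): [2.57, 2.57, 3.14, 3.14, 3.14, 3.14].

## Interface

Orientations are given as a unit quaternion [x, y, z, w].
In Python, from bench import * gives the robot as it stands.
- The arm moves only by the tool apply_moves, never from a script. Its argument "deltas" is one flat list of numbers, 7 for each row, row after row: the finger opening in mm, from 0 to 88.1, then the shift along the tool's x, y, z in units of 40 mm (1.0 is 40 mm), then the turn, a rotation vector about the tool's x, y, z in degrees. In form: [fingers, tx, ty, tz, wx, wy, wz, fingers, tx, ty, tz, wx, wy, wz, ...]. A call has 1 to 12 rows; each row shifts and turns the commanded pose from where the row before left it, along the tool's axes as they then stand; what a row does not reach is not made up. A row lasts 1/12 s, in which the tool goes at most 41.7 mm and 7.16 degrees, less where a joint would pass 70% of its speed; a pose out of reach is approached as far as the arm can. A call is refused whole if a number of a shift passes 1 or a number of a turn 7.16, either way. A call with a gripper value outside its range is refused whole. The fingers move at their own pace and stop on an object; "grip_force" is the grip in N (left out, the last holds). Time passes only in rows, so rows that do not move let the fingers close. It gives the time, the measured TCP pose, the force, the opening and the grip force at its end, in the units of the state.
- sense(): the state, without advancing time (a new reading comes with each control period).
- camera(name): name is "side" or "top"; returns a dict with "pixels" (384x512x3 uint8, blue, green, red), "range_z" (384x512 float32, m along the optical axis (not along the pixel's ray), 0 where there is no reading), "fovy" (degrees; the focal length in pixels is half the picture's height over the tangent of half this angle, whatever the lens; pixels are square), "cx", "cy" (the principal point, pixels), "k1" (the pictures are not rectified: a ray, as slopes to the right and down, at radius r is drawn at 1 + k1 r^2 times it, then the intrinsics apply), "eye" and "rotation" of the camera in the world. Camera axes: x right, y down, z forward; pixel columns grow to the right and rows downward; lengths in m; the calibration is good to about 2 mm. A picture is of the moment at which its call begins.
- job_done(): hands the job in; it is judged then, once.
The state is a dict: "time_s": time; "joints": joint angles; "qd": joint speeds; "effort": joint torques, N m; "tcp_pos": TCP position; "eef_rot": TCP orientation; "ft_force": force on the tool from outside, world axes, zero at the start; "ft_torque": the same for the moment, N m; "gripper_width": finger opening in m; "grasp_force": force on a finger pad.
Only numpy, scipy, OpenCV 4.12 (cv2) and the standard library are available. Lean on these libraries where they do the work, as an engineer would, in place of code of your own. Each camera call takes 0.05 s, during which the arm holds its last target. There are 200 camera calls.

## Task

Stand the black control module upright in the pocket of the white test nest, its catch groove and orange label towards the side with the sprung ball and the red mark, and press it down past the ball until it clicks and sits fully home. Go by feel, because the nest's height is set by hand on jacking screws, and never press the module on the pocket floor with more than 20 N or the contact pins bend. Only once it is held, push the red supply toggle right over to on, and leave the load resistors, loudspeaker and screwdriver where they are.

Things in the scene. Friction and masses are not known exactly. Their poses are not given: they have to be found in the camera images.
- module: Loose black plastic control module, a block 46 (x) x 36 (y) x 74 mm high, 0.11 to 0.22 kg, standing on the bench. Origin: centre of its underside, z up. The foot is bevelled all round, 3 mm in over the lowest 5 mm. Its +x face has the catch groove and an orange label. Grip it across its 36 mm width (y), in the upper 25 mm: 34 mm stand out above the nest's rim when it is home.
- module_top (a point): Centre of the module's top (aluminium lid with an orange bar on the groove side), 74 mm above its underside.
- groove (a point): Middle of the module's catch groove: it runs across the whole +x face, 4.5 mm deep, from 20 to 30 mm above the underside.
- fixture: Fixed test fixture: aluminium base plate 126 (x) x 214 (y) x 10 mm; origin at the centre of its underside on the bench, z up. On it stand a white nest block (at y = +45 mm) and a grey supply switch box (at y = -65 mm), both square to the plate. The module goes into the nest with its +x axis along the fixture's +x axis.
- nest_axis (a point): Point of the base plate under the middle of the nest, 10 mm above the bench; axes as the fixture's. Nest block 74 (x) x 62 (y) x 52 mm. Pocket 47.6 (x) x 37.6 (y) mm, 40 mm deep, mouth bevelled 4 mm at 45 degrees. The block sits on jacking screws set by hand and not measured: rim 64 to 84 mm and pocket floor 24 to 44 mm above the bench. It does not move under load.
- ball (a joint): How far the sprung ball (12 mm across, in the middle of the pocket's +x wall, centre 25 mm above the floor) is pushed in, m. 0 = out, 4 mm proud. Riding onto it takes 6 to 10 N; the module's flat holds it in 1.5 mm or more; it springs out to under 1 mm into the groove (the click) as the module meets the floor, a hard stop. Pins in the floor push up with 6.6 N. Ball spring: 8 N + 1.2 N/mm.
- toggle (a joint): Angle of the red supply toggle, rad: 0 = off, leaning 0.45 rad to the fixture's -x; 0.9 = on, leaning 0.45 rad to the fixture's +x. It turns about a line along the fixture's y, 46 mm above the bench over the plate point x = 0, y = -65 mm, takes about 2 N at its tip and stays where it is left.
- toggle_tip (a point): Centre of the toggle's red ball end (13 mm across), 34 mm from its pivot, 77 mm above the bench when off; it swings 30 mm towards the fixture's +x to on.
- switch_box (a point): Centre of the top of the grey supply switch box, 62 (x) x 46 (y) mm, top 44 mm above the bench; the toggle stands in its middle.
- load_bank: Bystander: loose wooden board 130 x 130 x 12 mm with three green wire-wound load resistors in brass brackets, 57 mm high in all. Origin at the centre of its underside.
- speaker: Bystander: loose black round loudspeaker, 116 mm across, 50 mm high. Origin at the centre of its underside.
- screwdriver: Bystander: loose screwdriver lying on the bench beyond the fixture.

How it is judged:
On the way, in this order (a step that is already met when the one before it is completed fails the run):
1. the module is home in the nest with the ball sprung into its groove, and the supply is still off (z of module in the frame of fixture below 0.0465 m and x of module in the frame of fixture between -0.004 and 0.004 m and y of module in the frame of fixture between 0.041 and 0.049 m and value of joint ball below 0.001 m and angle between the z axis of module and the z axis of fixture, either way round below 0.07 rad and value of joint toggle below 0.2 rad), for 0.2 s.
2. the supply toggle is over to on (value of joint toggle above 0.7 rad), for 0.2 s.
At the end, for the whole second after the job is handed in: The module stands in the nest pocket within 4 mm of its axis and 0.07 rad of upright, its underside no more than 46.5 mm above the bench (home is 24 to 44 mm, by the nest's setting), at rest; the ball is in the groove (pushed back less than 1 mm); the toggle is past 0.7 rad (on) (z of module in the frame of fixture below 0.0465 m and x of module in the frame of fixture between -0.004 and 0.004 m and y of module in the frame of fixture between 0.041 and 0.049 m and value of joint ball below 0.001 m and angle between the z axis of module and the z axis of fixture, either way round below 0.07 rad and value of joint toggle above 0.7 rad and linear speed of module below 0.02 m/s); the robot touches nothing.
It fails at once if the module presses on the floor of the nest pocket with more than 20 N (contact force between pocket_floor and module above 20 N).
It fails at once if the module is forced against the fixture with more than 80 N, all contacts added up (contact force between module and fixture above 80 N).
It fails at once if the supply is switched on while the module is not held in the nest (value of joint toggle above 0.5 rad and not (z of module in the frame of fixture below 0.0465 m and x of module in the frame of fixture between -0.004 and 0.004 m and y of module in the frame of fixture between 0.041 and 0.049 m and value of joint ball below 0.001 m and angle between the z axis of module and the z axis of fixture, either way round below 0.07 rad)).
It fails at once if a bystander is moved by more than 20 mm (distance of any of load_bank, speaker, screwdriver from where it was at the start of the episode above 0.02 m).
It also fails if it takes over 59 s, if anything falls off the work surface, if the arm or the gripper's body presses on something with over 40 N, if the wrist force passes 120 N, or if a joint passes its speed limit or range.

## Working session

There is one attempt and no reset: what is moved stays moved. The work goes in short steps, Python scripts to look and compute and a tool call to move; the robot and the scene stay as the last step left them, time stands still between calls to the robot, and variables do not carry over. Pictures are saved under pics/ and viewed, at most 10 in all, crops included, and the job is handed in when it is done.

Besides the shell and the picture viewer there is one more tool, called after ">>>" as a command line: name --argument value ..., lists and objects as JSON in quotes. apply_moves: Moves the arm, as the interface text tells. Its arguments: {"type":"object","properties":{"deltas":{"type":"array"},"grip_force":{"type":"number"}},"required":["deltas"]}

```bash
mkdir -p pics; ls; cat > h.py <<'E'
from bench import *
import numpy as np, cv2
def ray(c,u,v):
    f=192/np.tan(np.radians(c["fovy"])/2)
    x,y=(u-c["cx"])/f,(v-c["cy"])/f
    rd=np.hypot(x,y); r=rd
    for _ in range(30): r=rd/(1+c["k1"]*r*r)
    s=np.where(rd>0,r/np.maximum(rd,1e-9),1)
    return np.stack([x*s,y*s,np.ones_like(x*s)],-1)
def pts(c):
    v,u=np.mgrid[0:384,0:512].astype(float)
    d=ray(c,u,v)*c["range_z"][...,None]
    return d@np.array(c["rotation"]).T+np.array(c["eye"])
def onplane(c,u,v,z):
    d=np.array(c["rotation"])@ray(c,np.float64(u),np.float64(v)); e=np.array(c["eye"])
    return e+d*(z-e[2])/d[2]
E
python3 - <<'E'
from h import *
import pickle
s=sense();print(s)
for n in("top","side"):
    c=camera(n);pickle.dump(c,open(n+".pkl","wb"));cv2.imwrite(f"pics/{n}0.png",cv2.resize(c["pixels"],(800,600)))
    print(n,c["eye"],np.array(c["rotation"]).round(3).tolist(),c["fovy"],c["k1"],c["cx"],c["cy"])
E
```

```text
pics
{'time_s': 0.0, 'joints': array([-1.29990510e+00,  2.64739979e-01,  1.60534948e+00, -2.65344877e-05,
        1.27366175e+00, -3.69055684e-02]), 'qd': array([ 0.00049438, -0.00114982,  0.0010607 , -0.00148241,  0.00065935,
       -0.00018714]), 'effort': array([ 1.96150198e-03, -5.02106559e+01, -3.56876099e+01,  7.31044728e-02,
        2.93441140e-02, -1.69810182e-04]), 'tcp_pos': array([ 0.20429974, -0.64261727,  0.23741009]), 'eef_rot': array([ 9.88179824e-01,  1.53295373e-01, -1.38574855e-04, -1.07041943e-03]), 'ft_force': array([ 0.44181051,  0.75487074, -0.83695533]), 'ft_torque': array([0.04008786, 0.01880629, 0.01077479]), 'grasp_force': 0.0, 'gripper_width': 0.0878632957068033}
top [0.47948339 0.11959787 1.2954618 ] [-0.706, 0.707, -0.034, 0.034] 46.120051749263986 -0.010371924556190895 253.71595507123183 191.52228107282352
side [0.11235844 0.85383704 0.68229073] [-0.262, 0.841, -0.451, 0.14] 47.87164795915453 -0.14741253074053634 264.07991588813655 193.06557583532415
```

View pics/top0.png

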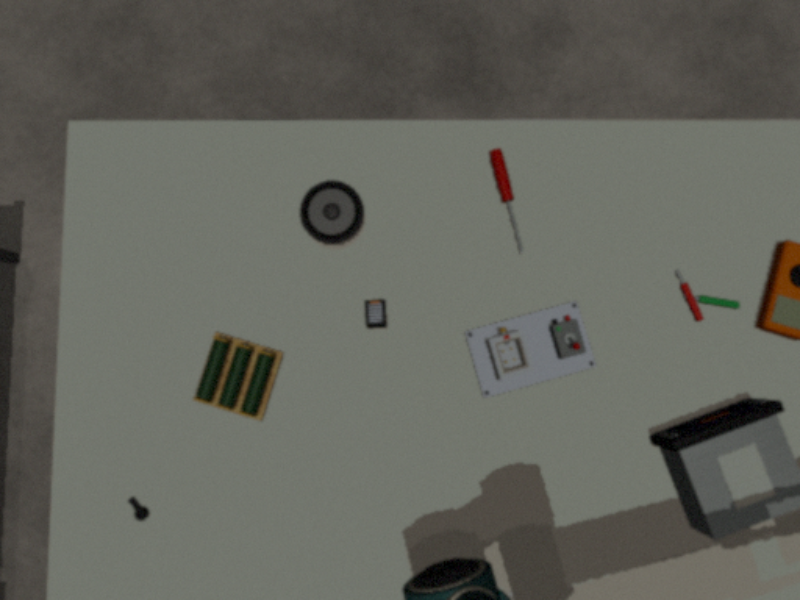

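View pics/side0.png

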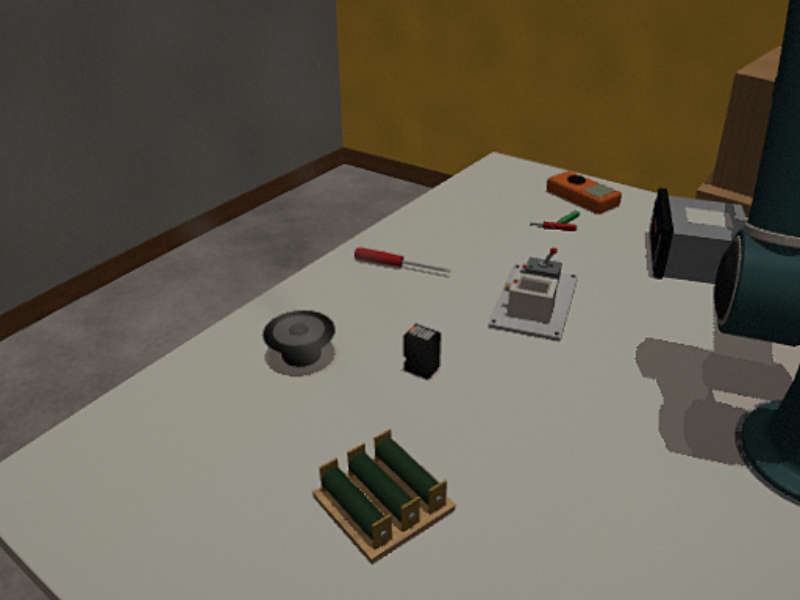

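The top view shows the module at about (375,313), with its orange bar facing up (world +x). The fixture is at about (530,348), its nest at (507,352) with the red mark on the upper side, and the toggle at (572,342). The side view agrees. `rotation` is a quaternion, so I'll handle it that way.

```bash
sed -i 's/^import numpy as np, cv2/import numpy as np, cv2, pickle\nfrom scipy.spatial.transform import Rotation as Ro/; s/np.array(c\["rotation"\])/Ro.from_quat(c["rotation"]).as_matrix()/' h.py
python3 - <<'E'
from h import *
c=pickle.load(open("top.pkl","rb"));P=pts(c);im=c["pixels"]
print("bench z",np.median(P[150:180,100:180,2]))
def rect(m,name,z=None):
    m=m.astype(np.uint8);n,l,st,ce=cv2.connectedComponentsWithStats(m)
    if n<2: print(name,None);return
    i=1+np.argmax(st[1:,4]);q=P[l==i]
    cn,_=cv2.findContours((l==i).astype(np.uint8),0,1)
    z=np.median(q[:,2]) if z is None else z
    uv=np.concatenate(cn)[:,0]
    w=np.array([onplane(c,u,v,z)[:2] for u,v in uv])
    r=cv2.minAreaRect((w*1000).astype(np.float32))
    print(name,st[i],"z",np.median(q[:,2]).round(4),"mean",q.mean(0).round(4),"rect",np.round(r[0],1),np.round(r[1],1),round(r[2],1))
def box(x0,x1,y0,y1):
    b=np.zeros(im.shape[:2],bool);b[y0:y1,x0:x1]=1;return b
Z=P[...,2]
rect(box(225,255,180,220)&(Z>.06)&(Z<.09),"module",.074)
F=box(285,395,180,265)
hsv=cv2.cvtColor(im,cv2.COLOR_BGR2HSV)
rect(F&(Z>.05)&(P[...,1]>-.13)&(np.abs(im.astype(int).max(2)-im.min(2))<60)&box(300,342,180,265),"nest")
rect(F&(Z>.006)&(Z<.1),"plate",.01)
rect(box(345,385,180,265)&(Z>.038)&(Z<.05),"sbox",.044)
red=(im[...,2]>1.8*im[...,1])&(im[...,2]>70)
n,l,st,ce=cv2.connectedComponentsWithStats((red&box(220,400,170,270)).astype(np.uint8))
for i in range(1,n): print(ce[i],st[i,4],P[l==i].mean(0).round(4))
# crops
a=cv2.resize(im[175:260,220:395],(800,388),interpolation=2);b=pickle.load(open("side.pkl","rb"))["pixels"]
cv2.imwrite("pics/cropt.png",a)
print("plate px colour",im[235,320],im[200,300],im[170,350])
E
```

```text
bench z -0.001285582716921918
module [233 191  14  18 225] z 0.0732 mean [0.5743 0.159  0.0731] rect [575.2 159.4] [46.3 35.3] 0.2
nest [312 209  30  34 438] z 0.0637 mean [ 0.5025 -0.0749  0.0799] rect [507.5 -77.1] [86.5 67.4] 15.1
plate [ 297  192   85   63 3106] z 0.0119 mean [ 0.5127 -0.1188  0.0237] rect [ 512.8 -121.6] [126.6 214.3] 15.4
sbox [353 204  22  26 337] z 0.0436 mean [ 0.5307 -0.1831  0.0438] rect [ 530.4 -183.6] [61.8 46.8] 15.4
[362.875 203.125] 8 [ 0.5682 -0.1864  0.0292]
[323.5 215.5] 4 [ 0.5319 -0.0693  0.066 ]
[368.76923077 221.15384615] 13 [ 0.516  -0.1883  0.0821]
plate px colour [110 113 111] [109 118 115] [111 120 115]
```

View pics/cropt.png

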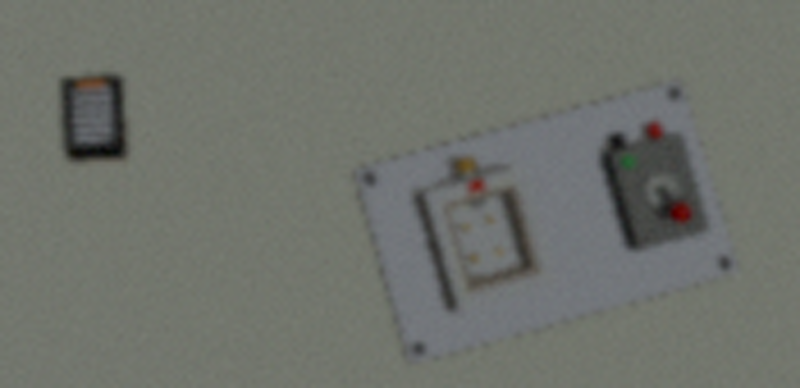

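The crop shows the plate outline cleanly. The pocket is to the left of the plate centre with the red mark and ball on the upper (+x) side, and the toggle tip at crop (680,212) leans to -x. One more measurement: rim height, a finer module yaw and obstacle heights.

```bash
python3 - <<'E'
from h import *
s=pickle.load(open("side.pkl","rb"))
a=np.radians(15.4);X=np.array([np.cos(a),np.sin(a)]);Y=np.array([-X[1],X[0]])
for n in("top","side"):
    c=pickle.load(open(n+".pkl","rb"));P=pts(c);ok=c["range_z"]>0
    d=P[...,:2]-[.5128,-.1216];fx=d@X;fy=d@Y;Z=P[...,2]
    m=ok&(abs(fx)<.05)&(abs(fy-.045)<.045)&(Z>.045)&(Z<.1)
    print(n,"nest z pct",np.percentile(Z[m],[10,25,50,75,90]).round(4),m.sum())
    t=m&(abs(Z-.07)<.02)
    h=np.histogram(Z[m],bins=np.arange(.045,.1,.003));print(h[0])
    rim=ok&(abs(fx)<.037)&(abs(fy-.045)<.04)&(Z>np.percentile(Z[m],80)-.006)&(Z<.09)
    print(" rim fx",np.percentile(fx[rim],[2,98]).round(4),"fy",np.percentile(fy[rim],[2,98]).round(4))
    q=ok&(abs(Z-.0735)<.006)&(np.hypot(P[...,0]-.575,P[...,1]-.159)<.05)
    print(" modtop",P[q].mean(0).round(4),np.percentile(P[q],[3,97],axis=0).round(4).tolist(),cv2.minAreaRect((P[q][:,:2]*1000).astype(np.float32)))
    # toggle
    tt=ok&(abs(fy+.065)<.02)&(abs(fx)<.035)&(Z>.07)&(Z<.09)
    print(" toggle f",fx[tt].mean(),fy[tt].mean(),Z[tt].mean(),tt.sum())
    pp=ok&(abs(Z-.01+ .001)<.004)&(abs(fx)<.08)&(abs(fy)<.12)
    print(" plate box",cv2.minAreaRect((P[pp][:,:2]*1000).astype(np.float32)))
    o=ok&(P[...,0]>.1)&(P[...,0]<.5)&(P[...,1]<-.3)&(P[...,1]>-.6)
    print(" obst", np.percentile(Z[o],[50,90,99]) if o.any() else None)
E
```

```text
top nest z pct [0.0563 0.0605 0.0635 0.0656 0.067 ] 453
[ 11   9  11  21  49 106 150  82  14   0   0   0   0   0   0   0   0   0]
 rim fx [-0.0357  0.036 ] fy [0.0141 0.0753]
 modtop [0.5746 0.1594 0.0731] [[0.5523, 0.1418, 0.069], [0.5959, 0.1771, 0.0771]] ((575.1362915039062, 159.43841552734375), (46.21565246582031, 35.67442321777344), 0.9043827056884766)
 toggle f -0.013729290440341333 -0.06399221220472966 0.08046179701331181 20
 plate box ((510.7173156738281, -119.56373596191406), (154.33355712890625, 234.74459838867188), 14.841232299804688)
 obst [0.00226832 0.10178569 0.11318738]
side nest z pct [0.0477 0.0524 0.0588 0.0624 0.0634] 479
[ 51  43  61  45  61 142  76   0   0   0   0   0   0   0   0   0   0   0]
 rim fx [-0.0354  0.0361] fy [0.0152 0.0794]
 modtop [0.5707 0.1633 0.0717] [[0.5499, 0.1446, 0.0679], [0.5927, 0.1788, 0.0742]] ((573.1381225585938, 161.3101348876953), (47.958526611328125, 37.26560974121094), 4.515089988708496)
 toggle f -0.016069389121928557 -0.05989102092328839 0.07685114544821367 16
 plate box ((512.0510864257812, -119.96875), (128.2745361328125, 220.97247314453125), 15.659065246582031)
 obst [0.03536929 0.09967575 0.11087812]
```

>>> apply_moves --deltas '[88, 0, 0, 0, 0, 0, 5.88, 88, 0, 0, 0, 0, 0, 5.88, 88, 0, 0, 0, 0, 0, 5.88, 88, 0.386, -0.835, 0, 0, 0, 0, 88, 0.386, -0.835, 0, 0, 0, 0, 88, 0.386, -0.835, 0, 0, 0, 0, 88, 0.386, -0.835, 0, 0, 0, 0, 88, 0.386, -0.835, 0, 0, 0, 0, 88, 0.386, -0.835, 0, 0, 0, 0, 88, 0.386, -0.835, 0, 0, 0, 0, 88, 0.386, -0.835, 0, 0, 0, 0, 88, 0.386, -0.835, 0, 0, 0, 0]' --grip_force 25

```text
time_s: 1.1
tcp_pos: [0.3436, -0.3407, 0.2383]
eef_rot: [1.0, -0.0, -0.0, -0.0]
ft_force: [0.2, 0.1, -0.2]
gripper_width: 0.0882
grasp_force: 0.0
```

>>> apply_moves --deltas '[88, 0.386, -0.835, 0, 0, 0, 0, 88, 0.386, -0.835, 0, 0, 0, 0, 88, 0.386, -0.835, 0, 0, 0, 0, 88, 0.386, -0.835, 0, 0, 0, 0, 88, 0.386, -0.835, 0, 0, 0, 0, 88, 0.386, -0.835, 0, 0, 0, 0, 88, 0.386, -0.835, 0, 0, 0, 0, 88, 0.386, -0.835, 0, 0, 0, 0, 88, 0.386, -0.835, 0, 0, 0, 0, 88, 0.386, -0.835, 0, 0, 0, 0, 88, 0.386, -0.835, 0, 0, 0, 0, 88, 0.386, -0.835, 0, 0, 0, 0]'

```text
time_s: 2.1
tcp_pos: [0.5288, 0.06, 0.2383]
eef_rot: [1.0, 0.0, -0.0, 0.0]
ft_force: [0.9, -0.2, -0.6]
gripper_width: 0.0881
grasp_force: 0.0
```

>>> apply_moves --deltas '[88, 0.386, -0.835, 0, 0, 0, 0, 88, 0.386, -0.835, 0, 0, 0, 0, 88, 0.386, -0.835, 0, 0, 0, 0, 88, 0, 0, 0, 0, 0, 0, 88, 0, 0, 0, 0, 0, 0]'

```text
time_s: 2.52
tcp_pos: [0.575, 0.1598, 0.2377]
eef_rot: [1.0, 0.002, -0.001, 0.0]
ft_force: [-0.3, -0.5, -0.9]
gripper_width: 0.0884
grasp_force: 0.0
```

>>> apply_moves --deltas '[88, 0, 0, 0.8, 0, 0, 0, 88, 0, 0, 0.8, 0, 0, 0, 88, 0, 0, 0.8, 0, 0, 0, 88, 0, 0, 0.8, 0, 0, 0, 88, 0, 0, 0.8, 0, 0, 0, 88, 0, 0, 0.5, 0, 0, 0, 88, 0, 0, 0.32, 0, 0, 0, 88, 0, 0, 0, 0, 0, 0]'

```text
time_s: 3.18
tcp_pos: [0.5719, 0.1563, 0.0425]
eef_rot: [1.0, -0.001, -0.003, 0.001]
ft_force: [-0.5, 0.6, 0.2]
gripper_width: 0.0876
grasp_force: 0.0
```

>>> apply_moves --deltas '[30, 0, 0, 0, 0, 0, 0, 30, 0, 0, 0, 0, 0, 0, 30, 0, 0, 0, 0, 0, 0, 30, 0, 0, 0, 0, 0, 0, 30, 0, 0, 0, 0, 0, 0, 30, 0, 0, 0, 0, 0, 0, 30, 0, 0, 0, 0, 0, 0, 30, 0, 0, 0, 0, 0, 0]' --grip_force 30

```text
time_s: 3.85
tcp_pos: [0.5752, 0.1585, 0.0462]
eef_rot: [1.0, 0.0, 0.0, -0.0]
ft_force: [0.5, -0.1, 0.6]
gripper_width: 0.0364
grasp_force: 2.2
```

>>> apply_moves --deltas '[30, 0, 0, 0, 0, 0, 0, 30, 0, 0, 0, 0, 0, 0, 30, 0, 0, 0, 0, 0, 0]' --grip_force 30

```text
time_s: 4.1
tcp_pos: [0.5753, 0.1584, 0.0461]
eef_rot: [1.0, -0.0, 0.0, -0.0]
ft_force: [0.3, 0.2, 1.2]
gripper_width: 0.0365
grasp_force: 29.4
```

```bash
python3 - <<'E'
from h import *
s=sense();print(s["tcp_pos"],s["ft_force"],s["grasp_force"],s["gripper_width"],s["joints"],s["eef_rot"])
E
```

```text
[0.57529071 0.1584011  0.04611448] [0.27838597 0.23465555 1.22183113] 29.421616560193797 0.03647398679218555 [2.26898047e-01 3.05423958e-01 1.93766905e+00 9.73470996e-05
 8.98199043e-01 1.79775018e+00] [ 9.99999986e-01 -5.82236443e-05  1.37883138e-04 -7.09168410e-05]
```

>>> apply_moves --deltas '[30, 0, 0, -0.3, 0, 0, 0, 30, 0, 0, -0.6, 0, 0, 0, 30, 0, 0, -0.7, 0, 0, 0, 30, 0, 0, -0.7, 0, 0, 0, 30, 0, 0, -0.5, 0, 0, 0, 30, 0, 0, -0.2, 0, 0, 0, 30, 0, 0, 0, 0, 0, 0, 30, 0, 0, 0, 0, 0, 0]'

```text
time_s: 4.77
tcp_pos: [0.5747, 0.1582, 0.1656]
eef_rot: [1.0, -0.0, -0.0, 0.0]
ft_force: [-1.0, -0.1, -3.0]
gripper_width: 0.036
grasp_force: 29.4
```

>>> apply_moves --deltas '[30, -0.12, 0.37, 0, 0, 0, 0, 30, -0.24, 0.74, 0, 0, 0, 0, 30, -0.24, 0.74, 0, 0, 0, 0, 30, -0.24, 0.74, 0, 0, 0, 0, 30, -0.24, 0.74, 0, 0, 0, 0, 30, -0.24, 0.74, 0, 0, 0, 0, 30, -0.24, 0.74, 0, 0, 0, 0, 30, -0.2, 0.7, 0, 0, 0, 0, 30, -0.1, 0.4, 0, 0, 0, 0]'

```text
time_s: 5.52
tcp_pos: [0.4973, -0.0808, 0.1634]
eef_rot: [1.0, -0.001, -0.003, 0.0]
ft_force: [-0.6, -0.2, -1.7]
gripper_width: 0.0361
grasp_force: 29.4
```

>>> apply_moves --deltas '[30, 0, 0, 0, 0, 0, -3.85, 30, 0, 0, 0, 0, 0, -3.85, 30, 0, 0, 0, 0, 0, -3.85, 30, 0, 0, 0, 0, 0, -3.85, 30, 0, 0, 0, 0, 0, 0, 30, 0, 0, 0, 0, 0, 0, 30, 0, 0, 0, 0, 0, 0]'

```text
time_s: 6.1
tcp_pos: [0.4996, -0.0782, 0.1646]
eef_rot: [0.991, 0.133, -0.001, -0.0]
ft_force: [-0.3, 0.2, -1.9]
gripper_width: 0.0362
grasp_force: 29.4
```

```bash
cat > st.py <<'E'
from h import *
def st():
    s=sense();p=s["tcp_pos"];R=Ro.from_quat(s["eef_rot"]).as_matrix()
    a=np.radians(15.4);X=np.array([np.cos(a),np.sin(a)]);Y=np.array([-X[1],X[0]])
    d=p[:2]-[.5128,-.1216]
    print("t",s["time_s"].__round__(2),"p",p.round(4),"yaw",np.degrees(np.arctan2(R[1,0],R[0,0])).round(2),"tilt",R[2,:2].round(4),"fx,fy",(d@X).round(4),(d@Y).round(4),"F",s["ft_force"].round(2),"T",s["ft_torque"].round(3),"g",s["gripper_width"].round(4),s["grasp_force"].round(1))
if __name__=="__main__": st()
E
python3 st.py; python3 - <<'E'
from h import *
c=camera("top");pickle.dump(c,open("top2.pkl","wb"));d=camera("side");pickle.dump(d,open("side2.pkl","wb"))
cv2.imwrite("pics/p2.png",np.vstack([cv2.resize(c["pixels"][170:270,240:400],(480,300)),cv2.resize(d["pixels"][110:230,270:430],(400,300))[:, :].copy() if 0 else cv2.resize(d["pixels"][110:230,250:442],(480,300))]))
E
```

```text
Traceback (most recent call last):
  File "st.py", line 7, in <module>
    if __name__=="__main__": st()
                             ~~^^
  File "st.py", line 6, in st
    print("t",s["time_s"].__round__(2),"p",p.round(4),"yaw",np.degrees(np.arctan2(R[1,0],R[0,0])).round(2),"tilt",R[2,:2].round(4),"fx,fy",(d@X).round(4),(d@Y).round(4),"F",s["ft_force"].round(2),"T",s["ft_torque"].round(3),"g",s["gripper_width"].round(4),s["grasp_force"].round(1))
                                                                                                                                                                                                                                    ^^^^^^^^^^^^^^^^^^^^^^^^
AttributeError: 'float' object has no attribute 'round'
```

View pics/p2.png

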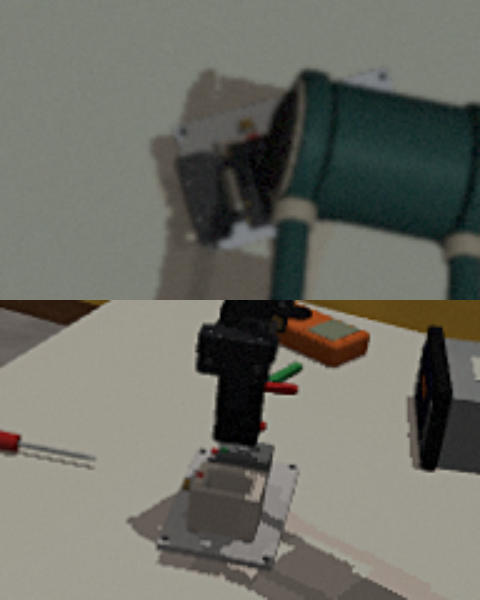

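The picture shows the module held upright directly above the nest pocket, foot near (237,740/2), nothing fouled. Descend to just above the rim.

>>> apply_moves --deltas '[30, 0.02, 0, 0.3, 0, 0, 0, 30, 0, 0, 0.4, 0, 0, 0, 30, 0, 0, 0.3, 0, 0, 0, 30, 0, 0, 0.15, 0, 0, 0, 30, 0, 0, 0.03, 0, 0, 0, 30, 0, 0, 0, 0, 0, 0, 30, 0, 0, 0, 0, 0, 0]'

```text
time_s: 6.78
tcp_pos: [0.5018, -0.0779, 0.119]
eef_rot: [0.991, 0.134, 0.0, 0.0]
ft_force: [2.1, -0.4, -0.9]
gripper_width: 0.0357
grasp_force: 29.4
```

```bash
sed -i 's/s\["gripper_width"\].round(4),s\["grasp_force"\].round(1)/round(s["gripper_width"],4),round(s["grasp_force"],1)/;s/s\["time_s"\].__round__(2)/round(s["time_s"],2)/' st.py; python3 st.py
```

```text
t 6.78 p [ 0.5018 -0.0779  0.119 ] yaw 15.39 tilt [0.0004 0.0002] fx,fy 0.001 0.045 F [ 2.14 -0.4  -0.92] T [-0.034 -0.058 -0.027] g 0.0357 29.4
```

>>> apply_moves --deltas '[30, 0, 0, 0.06, 0, 0, 0, 30, 0, 0, 0.06, 0, 0, 0, 30, 0, 0, 0.06, 0, 0, 0, 30, 0, 0, 0.06, 0, 0, 0, 30, 0, 0, 0, 0, 0, 0, 30, 0, 0, 0, 0, 0, 0]'

```text
time_s: 7.28
tcp_pos: [0.5013, -0.0779, 0.1089]
eef_rot: [0.991, 0.134, -0.0, -0.0]
ft_force: [0.7, 0.0, -2.7]
gripper_width: 0.0363
grasp_force: 29.4
```

```bash
python3 st.py
```

```text
t 7.28 p [ 0.5013 -0.0779  0.1089] yaw 15.4 tilt [-0.0004 -0.0002] fx,fy 0.0005 0.0452 F [ 0.74  0.04 -2.68] T [ 0.017  0.017 -0.049] g 0.0363 29.4
```

>>> apply_moves --deltas '[30, 0, 0, 0.04, 0, 0, 0, 30, 0, 0, 0.04, 0, 0, 0, 30, 0, 0, 0.04, 0, 0, 0, 30, 0, 0, 0, 0, 0, 0, 30, 0, 0, 0, 0, 0, 0]'

```text
time_s: 7.7
tcp_pos: [0.5014, -0.0778, 0.1041]
eef_rot: [0.991, 0.134, -0.0, -0.0]
ft_force: [-0.4, 0.4, -1.8]
gripper_width: 0.0364
grasp_force: 29.4
```

```bash
python3 st.py
```

```text
t 7.7 p [ 0.5014 -0.0778  0.1041] yaw 15.39 tilt [-0.0003 -0.0002] fx,fy 0.0006 0.0452 F [-0.42  0.39 -1.78] T [-0.034 -0.038  0.063] g 0.0364 29.4
```

>>> apply_moves --deltas '[30, 0, 0, 0.04, 0, 0, 0, 30, 0, 0, 0.04, 0, 0, 0, 30, 0, 0, 0.04, 0, 0, 0, 30, 0, 0, 0, 0, 0, 0, 30, 0, 0, 0, 0, 0, 0]'

```text
time_s: 8.12
tcp_pos: [0.5018, -0.0786, 0.0995]
eef_rot: [0.991, 0.134, 0.0, 0.001]
ft_force: [0.0, -5.1, -2.4]
gripper_width: 0.036
grasp_force: 29.3
```

```bash
python3 st.py
```

```text
t 8.12 p [ 0.5018 -0.0786  0.0995] yaw 15.4 tilt [0.0003 0.0014] fx,fy 0.0008 0.0444 F [ 0.01 -5.06 -2.43] T [-1.011 -0.141 -0.115] g 0.036 29.3
```

>>> apply_moves --deltas '[30, 0, 0.02, 0, 0, 0, 0, 30, 0, 0.015, 0, 0, 0, 0, 30, 0, 0, 0, 0, 0, 0, 30, 0, 0, 0, 0, 0, 0]'

```text
time_s: 8.45
tcp_pos: [0.5018, -0.0789, 0.0994]
eef_rot: [0.991, 0.134, -0.0, -0.0]
ft_force: [0.5, -0.1, -1.5]
gripper_width: 0.0362
grasp_force: 29.3
```

```bash
python3 st.py
```

```text
t 8.45 p [ 0.5018 -0.0789  0.0994] yaw 15.38 tilt [ 0.0001 -0.0006] fx,fy 0.0007 0.0441 F [ 0.54 -0.07 -1.53] T [-0.229 -0.115 -0.074] g 0.0362 29.3
```

>>> apply_moves --deltas '[30, 0, 0, 0.035, 0, 0, 0, 30, 0, 0, 0.035, 0, 0, 0, 30, 0, 0, 0, 0, 0, 0, 30, 0, 0, 0, 0, 0, 0]'

```text
time_s: 8.78
tcp_pos: [0.5017, -0.079, 0.0967]
eef_rot: [0.991, 0.134, -0.0, -0.0]
ft_force: [-0.5, -0.4, -0.4]
gripper_width: 0.0361
grasp_force: 29.3
```

```bash
python3 st.py
```

```text
t 8.78 p [ 0.5017 -0.079   0.0967] yaw 15.39 tilt [-0.0002 -0.0004] fx,fy 0.0006 0.044 F [-0.52 -0.43 -0.44] T [-0.098  0.079 -0.156] g 0.0361 29.3
```

>>> apply_moves --deltas '[30, 0, 0, 0.035, 0, 0, 0, 30, 0, 0, 0.035, 0, 0, 0, 30, 0, 0, 0, 0, 0, 0, 30, 0, 0, 0, 0, 0, 0]'

```text
time_s: 9.12
tcp_pos: [0.5021, -0.0791, 0.0944]
eef_rot: [0.991, 0.134, 0.0, -0.0]
ft_force: [-1.6, 0.2, 3.6]
gripper_width: 0.0359
grasp_force: 29.3
```

```bash
python3 st.py
```

```text
t 9.12 p [ 0.5021 -0.0791  0.0944] yaw 15.38 tilt [ 0.0006 -0.0002] fx,fy 0.001 0.0438 F [-1.6   0.24  3.62] T [ 0.118  0.291 -0.188] g 0.0359 29.3
```

>>> apply_moves --deltas '[30, 0, 0, 0.035, 0, 0, 0, 30, 0, 0, 0.035, 0, 0, 0, 30, 0, 0, 0, 0, 0, 0, 30, 0, 0, 0, 0, 0, 0]'

```text
time_s: 9.45
tcp_pos: [0.502, -0.0791, 0.091]
eef_rot: [0.991, 0.134, 0.0, -0.0]
ft_force: [1.6, 0.0, 2.1]
gripper_width: 0.0357
grasp_force: 29.4
```

```bash
python3 st.py
```

```text
t 9.45 p [ 0.502  -0.0791  0.091 ] yaw 15.39 tilt [ 0.0005 -0.0001] fx,fy 0.0009 0.0439 F [1.61 0.02 2.07] T [ 0.076  0.031 -0.157] g 0.0357 29.4
```

>>> apply_moves --deltas '[30, 0, 0, 0.04, 0, 0, 0, 30, 0, 0, 0.04, 0, 0, 0, 30, 0, 0, 0.04, 0, 0, 0, 30, 0, 0, 0.04, 0, 0, 0, 30, 0, 0, 0, 0, 0, 0, 30, 0, 0, 0, 0, 0, 0]'

```text
time_s: 9.95
tcp_pos: [0.5018, -0.0791, 0.0842]
eef_rot: [0.991, 0.134, 0.0, -0.0]
ft_force: [1.0, 2.6, -0.7]
gripper_width: 0.036
grasp_force: 29.4
```

```bash
python3 st.py
```

```text
t 9.95 p [ 0.5018 -0.0791  0.0842] yaw 15.39 tilt [ 0.0001 -0.0003] fx,fy 0.0007 0.0439 F [ 0.97  2.64 -0.75] T [ 0.249 -0.089 -0.224] g 0.036 29.4
```

>>> apply_moves --deltas '[30, 0, 0, 0.04, 0, 0, 0, 30, 0, 0, 0.04, 0, 0, 0, 30, 0, 0, 0.04, 0, 0, 0, 30, 0, 0, 0, 0, 0, 0, 30, 0, 0, 0, 0, 0, 0]'

```text
time_s: 10.37
tcp_pos: [0.5017, -0.079, 0.0794]
eef_rot: [0.991, 0.134, -0.0, -0.0]
ft_force: [1.1, 2.3, -0.1]
gripper_width: 0.0356
grasp_force: 29.4
```

```bash
python3 st.py
```

```text
t 10.37 p [ 0.5017 -0.079   0.0794] yaw 15.38 tilt [-0.0001 -0.0004] fx,fy 0.0006 0.044 F [ 1.13  2.28 -0.12] T [ 0.436 -0.064 -0.243] g 0.0356 29.4
```

>>> apply_moves --deltas '[30, 0, -0.008, 0.035, 0, 0, 0, 30, 0, 0, 0.035, 0, 0, 0, 30, 0, 0, 0, 0, 0, 0, 30, 0, 0, 0, 0, 0, 0]'

```text
time_s: 10.7
tcp_pos: [0.5017, -0.079, 0.0768]
eef_rot: [0.991, 0.134, -0.0, 0.0]
ft_force: [-0.5, 1.8, 0.9]
gripper_width: 0.0354
grasp_force: 29.4
```

```bash
python3 st.py
```

```text
t 10.7 p [ 0.5017 -0.079   0.0768] yaw 15.39 tilt [-0.0001  0.0001] fx,fy 0.0006 0.044 F [-0.51  1.78  0.95] T [ 0.235  0.025 -0.229] g 0.0354 29.4
```

>>> apply_moves --deltas '[30, 0, 0, 0.025, 0, 0, 0, 30, 0, 0, 0.025, 0, 0, 0, 30, 0, 0, 0, 0, 0, 0, 30, 0, 0, 0, 0, 0, 0]'

```text
time_s: 11.03
tcp_pos: [0.5018, -0.079, 0.0748]
eef_rot: [0.991, 0.134, 0.0, 0.0]
ft_force: [0.8, 1.0, -0.9]
gripper_width: 0.0358
grasp_force: 29.4
```

```bash
python3 st.py
```

```text
t 11.03 p [ 0.5018 -0.079   0.0748] yaw 15.39 tilt [0.0002 0.0001] fx,fy 0.0007 0.044 F [ 0.79  1.04 -0.86] T [ 0.252 -0.077 -0.24 ] g 0.0358 29.4
```

>>> apply_moves --deltas '[30, 0, 0, 0.025, 0, 0, 0, 30, 0, 0, 0.015, 0, 0, 0, 30, 0, 0, 0, 0, 0, 0, 30, 0, 0, 0, 0, 0, 0]'

```text
time_s: 11.37
tcp_pos: [0.5018, -0.0789, 0.0732]
eef_rot: [0.991, 0.134, 0.0, 0.0]
ft_force: [1.6, 1.1, -1.0]
gripper_width: 0.0354
grasp_force: 29.4
```

```bash
python3 st.py
```

```text
t 11.37 p [ 0.5018 -0.0789  0.0732] yaw 15.4 tilt [0.0001 0.    ] fx,fy 0.0007 0.0441 F [ 1.65  1.09 -0.95] T [ 0.171 -0.153 -0.182] g 0.0354 29.4
```

>>> apply_moves --deltas '[30, 0, 0, 0.015, 0, 0, 0, 30, 0, 0, 0.01, 0, 0, 0, 30, 0, 0, 0, 0, 0, 0, 30, 0, 0, 0, 0, 0, 0]'

```text
time_s: 11.7
tcp_pos: [0.5018, -0.0789, 0.0726]
eef_rot: [0.991, 0.134, 0.0, -0.0]
ft_force: [-1.0, 1.0, 1.2]
gripper_width: 0.0357
grasp_force: 29.4
```

```bash
python3 st.py
```

```text
t 11.7 p [ 0.5018 -0.0789  0.0726] yaw 15.4 tilt [0.0001 0.    ] fx,fy 0.0008 0.0441 F [-1.01  1.02  1.23] T [ 0.244  0.081 -0.232] g 0.0357 29.4
```

>>> apply_moves --deltas '[30, 0, 0, 0.015, 0, 0, 0, 30, 0, 0, 0, 0, 0, 0, 30, 0, 0, 0, 0, 0, 0]'

```text
time_s: 11.95
tcp_pos: [0.5018, -0.0789, 0.0721]
eef_rot: [0.991, 0.134, 0.0, -0.0]
ft_force: [-1.3, 2.5, 4.7]
gripper_width: 0.0358
grasp_force: 29.4
```

```bash
python3 st.py
```

```text
t 11.95 p [ 0.5018 -0.0789  0.0721] yaw 15.4 tilt [ 0.0001 -0.    ] fx,fy 0.0007 0.0441 F [-1.27  2.5   4.67] T [ 0.264  0.242 -0.216] g 0.0358 29.4
```

>>> apply_moves --deltas '[30, 0, 0, 0.015, 0, 0, 0, 30, 0, 0, 0, 0, 0, 0, 30, 0, 0, 0, 0, 0, 0]'

```text
time_s: 12.2
tcp_pos: [0.5018, -0.0789, 0.0715]
eef_rot: [0.991, 0.134, 0.0, -0.0]
ft_force: [-1.4, 2.0, 5.4]
gripper_width: 0.0362
grasp_force: 29.4
```

```bash
python3 st.py
```

```text
t 12.2 p [ 0.5018 -0.0789  0.0715] yaw 15.4 tilt [ 0.0001 -0.    ] fx,fy 0.0007 0.0441 F [-1.39  1.99  5.39] T [ 0.313  0.196 -0.218] g 0.0362 29.4
```

>>> apply_moves --deltas '[30, 0, 0, 0.015, 0, 0, 0, 30, 0, 0, 0, 0, 0, 0, 30, 0, 0, 0, 0, 0, 0]'

```text
time_s: 12.45
tcp_pos: [0.5018, -0.0789, 0.0712]
eef_rot: [0.991, 0.134, 0.0, -0.0]
ft_force: [-2.9, 1.8, 6.9]
gripper_width: 0.036
grasp_force: 29.4
```

```bash
python3 st.py
```

```text
t 12.45 p [ 0.5018 -0.0789  0.0712] yaw 15.4 tilt [ 0.     -0.0001] fx,fy 0.0007 0.0441 F [-2.94  1.81  6.89] T [ 0.303  0.388 -0.192] g 0.036 29.4
```

>>> apply_moves --deltas '[30, 0, 0, 0.015, 0, 0, 0, 30, 0, 0, 0, 0, 0, 0, 30, 0, 0, 0, 0, 0, 0]'

```text
time_s: 12.7
tcp_pos: [0.5019, -0.0788, 0.0711]
eef_rot: [0.991, 0.134, 0.0, -0.0]
ft_force: [-3.3, 3.2, 11.1]
gripper_width: 0.036
grasp_force: 29.5
```

```bash
python3 st.py
```

```text
t 12.7 p [ 0.5019 -0.0788  0.0711] yaw 15.41 tilt [ 0.     -0.0001] fx,fy 0.0008 0.0441 F [-3.34  3.21 11.12] T [ 0.465  0.612 -0.105] g 0.036 29.5
```

>>> apply_moves --deltas '[30, 0, 0, 0.01, 0, 0, 0, 30, 0, 0, 0, 0, 0, 0, 30, 0, 0, 0, 0, 0, 0]'

```text
time_s: 12.95
tcp_pos: [0.5019, -0.0788, 0.0711]
eef_rot: [0.991, 0.134, -0.0, -0.0]
ft_force: [-5.1, 3.1, 13.6]
gripper_width: 0.0359
grasp_force: 29.5
```

```bash
python3 st.py
```

```text
t 12.95 p [ 0.5019 -0.0788  0.0711] yaw 15.41 tilt [-0.     -0.0001] fx,fy 0.0008 0.0441 F [-5.11  3.1  13.57] T [ 0.503  0.701 -0.142] g 0.0359 29.5
```

>>> apply_moves --deltas '[30, 0, 0, -0.025, 0, 0, 0, 30, 0, 0, -0.025, 0, 0, 0, 30, 0, 0, 0, 0, 0, 0, 30, 0, 0, 0, 0, 0, 0]'

```text
time_s: 13.28
tcp_pos: [0.5017, -0.0789, 0.0717]
eef_rot: [0.991, 0.134, -0.0, -0.0]
ft_force: [-2.2, 2.1, 4.6]
gripper_width: 0.0359
grasp_force: 29.5
```

```bash
python3 st.py
```

```text
t 13.28 p [ 0.5017 -0.0789  0.0717] yaw 15.4 tilt [-0.0001 -0.0001] fx,fy 0.0007 0.0441 F [-2.23  2.08  4.56] T [ 0.375  0.227 -0.142] g 0.0359 29.5
```

>>> apply_moves --deltas '[30, 0, 0, -0.02, 0, 0, 0, 30, 0, 0, 0, 0, 0, 0, 30, 0, 0, 0, 0, 0, 0]'

```text
time_s: 13.53
tcp_pos: [0.5016, -0.0789, 0.0721]
eef_rot: [0.991, 0.134, -0.0, -0.0]
ft_force: [0.6, 2.4, -0.7]
gripper_width: 0.036
grasp_force: 29.5
```

```bash
python3 st.py
```

```text
t 13.53 p [ 0.5016 -0.0789  0.0721] yaw 15.4 tilt [-0.0004 -0.0002] fx,fy 0.0005 0.0442 F [ 0.6   2.45 -0.66] T [ 0.3   -0.075 -0.146] g 0.036 29.5
```

>>> apply_moves --deltas '[30, 0, 0, -0.02, 0, 0, 0, 30, 0, 0, 0, 0, 0, 0, 30, 0, 0, 0, 0, 0, 0]'

```text
time_s: 13.78
tcp_pos: [0.5014, -0.0789, 0.0727]
eef_rot: [0.991, 0.134, -0.0, -0.0]
ft_force: [1.3, 2.2, -4.2]
gripper_width: 0.0357
grasp_force: 29.5
```

```bash
python3 st.py
```

```text
t 13.78 p [ 0.5014 -0.0789  0.0727] yaw 15.39 tilt [-0.0006 -0.0003] fx,fy 0.0004 0.0442 F [ 1.3   2.2  -4.21] T [ 0.24  -0.25  -0.156] g 0.0357 29.5
```

>>> apply_moves --deltas '[30, 0, 0, 0.03, 0, 0, 0, 30, 0, 0, 0.025, 0, 0, 0, 30, 0, 0, 0.025, 0, 0, 0, 30, 0, 0, 0, 0, 0, 0, 30, 0, 0, 0, 0, 0, 0]'

```text
time_s: 14.2
tcp_pos: [0.5019, -0.0789, 0.0711]
eef_rot: [0.991, 0.134, -0.0, -0.0]
ft_force: [-3.3, 2.6, 6.5]
gripper_width: 0.0359
grasp_force: 29.5
```

```bash
python3 st.py
```

```text
t 14.2 p [ 0.5019 -0.0789  0.0711] yaw 15.4 tilt [ 0.     -0.0001] fx,fy 0.0008 0.0441 F [-3.31  2.62  6.54] T [ 0.47   0.413 -0.091] g 0.0359 29.5
```

>>> apply_moves --deltas '[30, 0, 0, 0.02, 0, 0, 0, 30, 0, 0, 0, 0, 0, 0, 30, 0, 0, 0, 0, 0, 0]'

```text
time_s: 14.45
tcp_pos: [0.5021, -0.0788, 0.0711]
eef_rot: [0.991, 0.134, 0.0, -0.0]
ft_force: [-4.8, 3.4, 12.2]
gripper_width: 0.0359
grasp_force: 29.6
```

```bash
python3 st.py
```

```text
t 14.45 p [ 0.5021 -0.0788  0.0711] yaw 15.4 tilt [ 0.0002 -0.0001] fx,fy 0.001 0.0441 F [-4.8   3.35 12.15] T [ 0.561  0.786 -0.103] g 0.0359 29.6
```

Hard stop at the same height twice, and the gentle pull was resisted, so it is latched. Release.

>>> apply_moves --deltas '[60, 0, 0, 0, 0, 0, 0, 60, 0, 0, 0, 0, 0, 0, 60, 0, 0, 0, 0, 0, 0, 60, 0, 0, 0, 0, 0, 0, 60, 0, 0, 0, 0, 0, 0, 60, 0, 0, 0, 0, 0, 0]'

```text
time_s: 14.95
tcp_pos: [0.5016, -0.079, 0.0691]
eef_rot: [0.991, 0.134, -0.0, 0.0]
ft_force: [0.8, 0.1, 0.4]
gripper_width: 0.0602
grasp_force: 0.0
```

```bash
python3 st.py
```

```text
t 14.95 p [ 0.5016 -0.079   0.0691] yaw 15.4 tilt [-0.0005 -0.    ] fx,fy 0.0005 0.044 F [0.77 0.13 0.35] T [ 0.014  0.011 -0.041] g 0.0602 0.0
```

>>> apply_moves --deltas '[60, 0, 0, -0.4, 0, 0, 0, 60, 0, 0, -0.6, 0, 0, 0, 60, 0, 0, -0.3, 0, 0, 0, 0, 0, 0, 0, 0, 0, 0, 0, 0, 0, 0, 0, 0, 0, 0, 0, 0, 0, 0, 0, 0, 0, 0, 0, 0, 0, 0, 0, 0, 0, 0, 0, 0, 0, 0, 0, 0, 0.3, 0, 0, 0, 0, 0, 0, 0.1, 0, 0, 0, 0, 0, 0, 0, 0, 0, 0]'

```text
$.deltas: bad value
```

```bash
python3 st.py; python3 - <<'E'
from h import *
d=camera("side");c=camera("top")
pickle.dump(d,open("side3.pkl","wb"))
cv2.imwrite("pics/p3.png",cv2.resize(d["pixels"][130:220,290:410],(800,600),interpolation=2))
E
```

```text
t 14.95 p [ 0.5016 -0.079   0.0691] yaw 15.4 tilt [-0.0005 -0.    ] fx,fy 0.0005 0.044 F [0.77 0.13 0.35] T [ 0.014  0.011 -0.041] g 0.0602 0.0
```

View pics/p3.png

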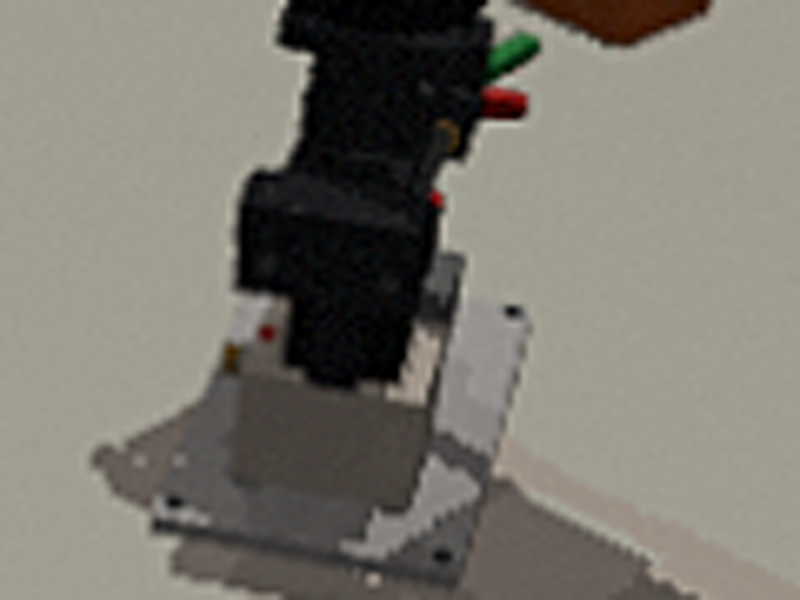

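The gripper is still around the module at the nest (red mark at (268,332)). The call was refused because I miscounted, so I'll redo it.

>>> apply_moves --deltas '[60, 0, 0, -0.4, 0, 0, 0, 60, 0, 0, -0.6, 0, 0, 0, 60, 0, 0, -0.4, 0, 0, 0, 60, 0, 0, 0, 0, 0, 0]'

```text
time_s: 15.38
tcp_pos: [0.5046, -0.0795, 0.129]
eef_rot: [0.991, 0.134, 0.003, 0.001]
ft_force: [0.3, -0.0, 0.3]
gripper_width: 0.0601
grasp_force: 0.0
```

>>> apply_moves --deltas '[0, 0, 0, 0, 0, 0, 0, 0, 0, 0, 0, 0, 0, 0, 0, 0, 0, 0, 0, 0, 0, 0, 0, 0, 0, 0, 0, 0, 0, 0, 0, 0, 0, 0, 0, 0, 0, 0, 0, 0, 0, 0, 0, 0, 0, 0, 0, 0, 0]' --grip_force 20

```text
time_s: 15.97
tcp_pos: [0.5015, -0.0789, 0.1248]
eef_rot: [0.991, 0.134, -0.0, -0.0]
ft_force: [0.1, -0.2, 0.1]
gripper_width: 0.0155
grasp_force: 0.0
```

```bash
python3 st.py
```

```text
t 15.97 p [ 0.5015 -0.0789  0.1248] yaw 15.4 tilt [-0.0008 -0.0004] fx,fy 0.0004 0.0442 F [ 0.14 -0.23  0.13] T [-0.003 -0.042 -0.021] g 0.0155 0.0
```

>>> apply_moves --deltas '[0, 0, 0, 0.2, 0, 0, 0, 0, 0, 0, 0.2, 0, 0, 0, 0, 0, 0, 0.1, 0, 0, 0, 0, 0, 0, 0.07, 0, 0, 0, 0, 0, 0, 0, 0, 0, 0, 0, 0, 0, 0, 0, 0, 0]'

```text
time_s: 16.47
tcp_pos: [0.5016, -0.0789, 0.1021]
eef_rot: [0.991, 0.134, -0.0, -0.0]
ft_force: [0.1, 0.1, 1.2]
gripper_width: 0.0006
grasp_force: 0.0
```

```bash
python3 st.py
```

```text
t 16.47 p [ 0.5016 -0.0789  0.1021] yaw 15.39 tilt [-0.0006 -0.0004] fx,fy 0.0005 0.0442 F [0.13 0.14 1.18] T [0.059 0.017 0.013] g 0.0006 0.0
```

>>> apply_moves --deltas '[0, 0, 0, 0.02, 0, 0, 0, 0, 0, 0, 0.015, 0, 0, 0, 0, 0, 0, 0, 0, 0, 0, 0, 0, 0, 0, 0, 0, 0]'

```text
time_s: 16.8
tcp_pos: [0.5019, -0.0789, 0.1013]
eef_rot: [0.991, 0.134, 0.0, 0.0]
ft_force: [0.1, 0.4, -0.7]
gripper_width: 0.0005
grasp_force: 0.0
```

```bash
python3 st.py
```

```text
t 16.8 p [ 0.5019 -0.0789  0.1013] yaw 15.4 tilt [0.0003 0.0002] fx,fy 0.0008 0.044 F [ 0.09  0.41 -0.65] T [ 0.018 -0.016  0.001] g 0.0005 0.0
```

>>> apply_moves --deltas '[0, 0, 0, 0.02, 0, 0, 0, 0, 0, 0, 0, 0, 0, 0, 0, 0, 0, 0, 0, 0, 0]'

```text
time_s: 17.05
tcp_pos: [0.5021, -0.079, 0.1007]
eef_rot: [0.991, 0.134, 0.0, 0.0]
ft_force: [-0.4, -0.9, 2.9]
gripper_width: 0.0006
grasp_force: 1.3
```

```bash
python3 st.py
```

```text
t 17.05 p [ 0.5021 -0.079   0.1007] yaw 15.4 tilt [0.0006 0.0003] fx,fy 0.001 0.0439 F [-0.36 -0.85  2.87] T [ 0.008  0.031 -0.025] g 0.0006 1.3
```

>>> apply_moves --deltas '[0, 0, 0, 0.02, 0, 0, 0, 0, 0, 0, 0, 0, 0, 0, 0, 0, 0, 0, 0, 0, 0]'

```text
time_s: 17.3
tcp_pos: [0.5021, -0.079, 0.0999]
eef_rot: [0.991, 0.134, 0.0, 0.0]
ft_force: [-0.0, 0.7, 3.7]
gripper_width: 0.0006
grasp_force: 2.1
```

```bash
python3 st.py
```

```text
t 17.3 p [ 0.5021 -0.079   0.0999] yaw 15.4 tilt [0.0006 0.0003] fx,fy 0.001 0.0439 F [-0.01  0.68  3.72] T [-0.039  0.138 -0.039] g 0.0006 2.1
```

>>> apply_moves --deltas '[0, 0, 0, 0.01, 0, 0, 0, 0, 0, 0, 0, 0, 0, 0, 0, 0, 0, 0, 0, 0, 0]'

```text
time_s: 17.55
tcp_pos: [0.5021, -0.079, 0.0995]
eef_rot: [0.991, 0.134, 0.0, 0.0]
ft_force: [-0.0, -0.2, 4.8]
gripper_width: 0.0007
grasp_force: 2.7
```

```bash
python3 st.py
```

```text
t 17.55 p [ 0.5021 -0.079   0.0995] yaw 15.39 tilt [0.0006 0.0003] fx,fy 0.001 0.0439 F [-0.03 -0.21  4.83] T [-0.028  0.139 -0.003] g 0.0007 2.7
```

It had crept up about 2 mm on the pins, so it was not latched. Press on from the top.

>>> apply_moves --deltas '[0, 0, 0, 0.015, 0, 0, 0, 0, 0, 0, 0, 0, 0, 0, 0, 0, 0, 0, 0, 0, 0]'

```text
time_s: 17.8
tcp_pos: [0.5022, -0.0791, 0.0995]
eef_rot: [0.991, 0.134, 0.0, 0.0]
ft_force: [-2.7, -0.2, 9.0]
gripper_width: 0.0004
grasp_force: 4.4
```

```bash
python3 st.py
```

```text
t 17.8 p [ 0.5022 -0.0791  0.0995] yaw 15.4 tilt [0.0007 0.0004] fx,fy 0.0011 0.0438 F [-2.7  -0.23  8.98] T [ 0.018  0.406 -0.015] g 0.0004 4.4
```

>>> apply_moves --deltas '[0, 0, 0, 0.012, 0, 0, 0, 0, 0, 0, 0, 0, 0, 0, 0, 0, 0, 0, 0, 0, 0]'

```text
time_s: 18.05
tcp_pos: [0.5024, -0.0791, 0.0995]
eef_rot: [0.991, 0.134, 0.001, 0.0]
ft_force: [-2.3, 0.2, 11.4]
gripper_width: 0.0
grasp_force: 5.8
```

```bash
python3 st.py
```

```text
t 18.05 p [ 0.5024 -0.0791  0.0995] yaw 15.4 tilt [0.0011 0.0006] fx,fy 0.0013 0.0437 F [-2.31  0.21 11.41] T [0.029 0.552 0.015] g 0.0 5.8
```

A hard stop, but possibly on the -x foot edge with the ball side raised. Press nearer the groove side.

>>> apply_moves --deltas '[0, 0, 0, -0.08, 0, 0, 0, 0, 0, 0, -0.08, 0, 0, 0, 0, 0.15, 0, 0, 0, 0, 0, 0, 0.15, 0, 0, 0, 0, 0, 0, 0, 0, 0, 0, 0, 0, 0, 0, 0, 0.05, 0, 0, 0, 0, 0, 0, 0.02, 0, 0, 0, 0, 0, 0, 0, 0, 0, 0, 0, 0, 0, 0, 0, 0, 0]'

```text
time_s: 18.8
tcp_pos: [0.513, -0.0757, 0.1013]
eef_rot: [0.991, 0.134, -0.0, -0.0]
ft_force: [-0.1, 0.8, -0.4]
gripper_width: 0.0006
grasp_force: 0.0
```

```bash
python3 st.py
```

```text
t 18.8 p [ 0.513  -0.0757  0.1013] yaw 15.39 tilt [-0.0007 -0.0003] fx,fy 0.0124 0.0442 F [-0.07  0.8  -0.45] T [ 0.007 -0.011  0.001] g 0.0006 0.0
```

>>> apply_moves --deltas '[0, 0, 0, 0.025, 0, 0, 0, 0, 0, 0, 0, 0, 0, 0, 0, 0, 0, 0, 0, 0, 0]'

```text
time_s: 19.05
tcp_pos: [0.5133, -0.0758, 0.1008]
eef_rot: [0.991, 0.134, 0.0, 0.0]
ft_force: [0.1, -0.5, 1.8]
gripper_width: 0.0006
grasp_force: 0.9
```

```bash
python3 st.py
```

```text
t 19.05 p [ 0.5133 -0.0758  0.1008] yaw 15.39 tilt [0.0001 0.0001] fx,fy 0.0127 0.044 F [ 0.1  -0.52  1.78] T [0.013 0.152 0.025] g 0.0006 0.9
```

>>> apply_moves --deltas '[0, 0, 0, 0.02, 0, 0, 0, 0, 0, 0, 0.015, 0, 0, 0, 0, 0, 0, 0, 0, 0, 0, 0, 0, 0, 0, 0, 0, 0]'

```text
time_s: 19.38
tcp_pos: [0.5136, -0.0758, 0.0996]
eef_rot: [0.991, 0.134, 0.0, 0.0]
ft_force: [-0.3, 0.3, 5.4]
gripper_width: 0.0004
grasp_force: 2.2
```

```bash
python3 st.py
```

```text
t 19.38 p [ 0.5136 -0.0758  0.0996] yaw 15.39 tilt [0.0007 0.0003] fx,fy 0.013 0.0439 F [-0.29  0.26  5.38] T [0.025 0.175 0.004] g 0.0004 2.2
```

>>> apply_moves --deltas '[0, 0, 0, 0.018, 0, 0, 0, 0, 0, 0, 0, 0, 0, 0, 0, 0, 0, 0, 0, 0, 0]'

```text
time_s: 19.63
tcp_pos: [0.5141, -0.0758, 0.0996]
eef_rot: [0.991, 0.134, 0.001, 0.0]
ft_force: [-1.4, 0.5, 7.9]
gripper_width: 0.0006
grasp_force: 4.1
```

```bash
python3 st.py
```

```text
t 19.63 p [ 0.5141 -0.0758  0.0996] yaw 15.39 tilt [0.0014 0.0006] fx,fy 0.0134 0.0438 F [-1.36  0.52  7.88] T [ 0.048  0.213 -0.006] g 0.0006 4.1
```

>>> apply_moves --deltas '[0, 0, 0, -0.4, 0, 0, 0, 0, 0, 0, -0.8, 0, 0, 0, 0, 0, 0, -0.8, 0, 0, 0, 0, -0.8, 0, 0, 0, 0, 0, 0, -0.8, 0, 0, 0, 0, 0, 0, -0.8, 0, 0, 0, 0, 0, 0, -0.8, 0, 0, 0, 0, 0, 0, 0, 0, 0, 0, 0, 0]'

```text
time_s: 20.3
tcp_pos: [0.3845, -0.1097, 0.1767]
eef_rot: [0.991, 0.133, -0.002, -0.001]
ft_force: [-0.1, 0.3, -1.2]
gripper_width: 0.0002
grasp_force: 0.0
```

```bash
python3 - <<'E'
from h import *
c=camera("top");d=camera("side")
pickle.dump(c,open("top4.pkl","wb"));pickle.dump(d,open("side4.pkl","wb"))
cv2.imwrite("pics/p4.png",np.vstack([cv2.resize(c["pixels"][195:255,290:390],(500,300),interpolation=2),cv2.resize(d["pixels"][150:220,300:380],(500,300) if 0 else (343,300),interpolation=2) if 0 else cv2.resize(d["pixels"][155:215,290:390],(500,300),interpolation=2)]))
for n,k in(("top",c),("side",d)):
    P=pts(k);f=P[...,:2]-[.5128,-.1216];a=np.radians(15.4)
    fx=f@[np.cos(a),np.sin(a)];fy=f@[-np.sin(a),np.cos(a)]
    m=(k["range_z"]>0)&(abs(fx)<.03)&(abs(fy-.045)<.025)&(abs(P[...,2]-.1)<.012)
    A=np.c_[fx[m],fy[m]-.045,np.ones(m.sum())]
    print(n,m.sum(),"lid c",fx[m].mean().round(4),fy[m].mean().round(4),"plane slope/height",np.linalg.lstsq(A,P[...,2][m],rcond=None)[0].round(4))
    print("  ext",np.percentile(fx[m],[2,98]).round(4),np.percentile(fy[m],[2,98]).round(4))
E
```

```text
top 249 lid c -0.0001 0.0456 plane slope/height [-0.0187 -0.0494  0.1004]
  ext [-0.022   0.0221] [0.0277 0.0627]
side 181 lid c -0.0015 0.0529 plane slope/height [ 0.0257 -0.1498  0.0981]
  ext [-0.0236  0.0214] [0.0296 0.0665]
```

View pics/p4.png

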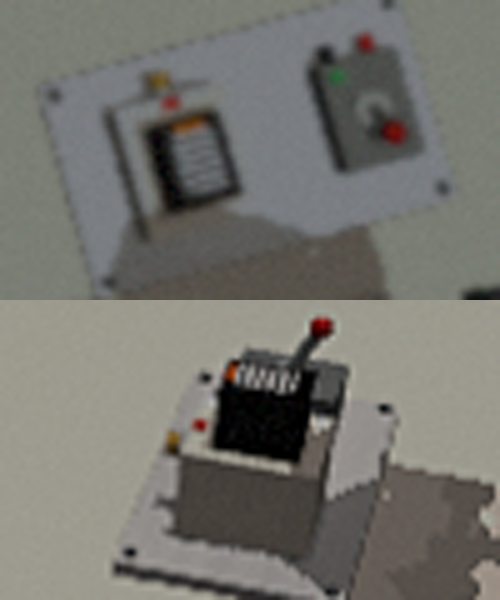

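Orientation is right: the orange bar is beside the red mark, and the lid is level at about 0.101. Forces suggest it is latched with about 1 mm of slack under the pins. I'll settle it with a decisive pull test, so compute the return.

```bash
cat >> st.py <<'E'
def to(x,y,z):
    s=sense();R=Ro.from_quat(s["eef_rot"]).as_matrix();print("units to target",(R.T@(np.array([x,y,z])-s["tcp_pos"])/.04).round(3))
E
python3 -c "
from st import *
st();to(.5016,-.079,.16);to(.5016,-.079,.0726)"
```

```text
t 20.4 p [ 0.3892 -0.1098  0.1781] yaw 15.3 tilt [0.0006 0.0001] fx,fy -0.116 0.0442 F [ 0.22 -0.35 -0.68] T [0.034 0.018 0.052] g 0.0003 0.0
units to target [ 2.912e+00 -1.000e-03  4.540e-01]
units to target [ 2.911e+00 -1.000e-03  2.639e+00]
```

>>> apply_moves --deltas '[62, 0.4, 0, 0, 0, 0, 0, 62, 0.6, 0, 0, 0, 0, 0, 62, 0.6, 0, 0, 0, 0, 0, 62, 0.6, 0, 0, 0, 0, 0, 62, 0.5, 0, 0, 0, 0, 0, 62, 0.21, 0, 0, 0, 0, 0, 62, 0, 0, 0.5, 0, 0, 0, 62, 0, 0, 0.5, 0, 0, 0, 62, 0, 0, 0, 0, 0, 0, 62, 0, 0, 0, 0, 0, 0]'

```text
time_s: 21.23
tcp_pos: [0.5011, -0.0783, 0.137]
eef_rot: [0.991, 0.134, -0.002, -0.001]
ft_force: [-0.7, -1.1, -0.3]
gripper_width: 0.0616
grasp_force: 0.0
```

```bash
python3 -c "
from st import *
st();to(.5016,-.079,.0726)"
```

```text
t 21.23 p [ 0.5011 -0.0783  0.137 ] yaw 15.42 tilt [-0.0034 -0.0018] fx,fy 0.0002 0.0448 F [-0.66 -1.11 -0.26] T [ 0.046 -0.033 -0.022] g 0.0616 0.0
units to target [0.013 0.022 1.611]
```

>>> apply_moves --deltas '[62, 0, 0, 0.4, 0, 0, 0, 62, 0, 0, 0.6, 0, 0, 0, 62, 0, 0, 0.5, 0, 0, 0, 62, 0, 0, 0.11, 0, 0, 0, 62, 0, 0, 0, 0, 0, 0, 62, 0, 0, 0, 0, 0, 0, 30, 0, 0, 0, 0, 0, 0, 30, 0, 0, 0, 0, 0, 0, 30, 0, 0, 0, 0, 0, 0, 30, 0, 0, 0, 0, 0, 0, 30, 0, 0, 0, 0, 0, 0, 30, 0, 0, 0, 0, 0, 0]' --grip_force 45

```text
time_s: 22.23
tcp_pos: [0.5028, -0.079, 0.0748]
eef_rot: [0.991, 0.134, 0.001, 0.0]
ft_force: [0.4, -0.3, 2.4]
gripper_width: 0.0359
grasp_force: 44.9
```

```bash
python3 -c "
from st import *
st()"
```

```text
t 22.23 p [ 0.5028 -0.079   0.0748] yaw 15.39 tilt [0.0013 0.0006] fx,fy 0.0017 0.0438 F [ 0.43 -0.27  2.43] T [ 0.028 -0.039 -0.006] g 0.0359 44.9
```

>>> apply_moves --deltas '[30, 0, 0, 0, 0, 0, 0, 30, 0, 0, 0, 0, 0, 0, 30, 0, 0, -0.02, 0, 0, 0, 30, 0, 0, -0.02, 0, 0, 0, 30, 0, 0, 0, 0, 0, 0, 30, 0, 0, 0, 0, 0, 0]'

```text
time_s: 22.73
tcp_pos: [0.5026, -0.0789, 0.0754]
eef_rot: [0.991, 0.134, 0.0, 0.0]
ft_force: [4.4, -0.9, -4.6]
gripper_width: 0.0352
grasp_force: 44.9
```

```bash
python3 -c "
from st import *
st()"
```

```text
t 22.73 p [ 0.5026 -0.0789  0.0754] yaw 15.4 tilt [0.0009 0.0004] fx,fy 0.0015 0.0439 F [ 4.37 -0.92 -4.64] T [-0.3   -0.789 -0.   ] g 0.0352 44.9
```

>>> apply_moves --deltas '[30, 0, 0, -0.02, 0, 0, 0, 30, 0, 0, 0, 0, 0, 0, 30, 0, 0, 0, 0, 0, 0]'

```text
time_s: 22.98
tcp_pos: [0.5025, -0.0788, 0.0759]
eef_rot: [0.991, 0.134, 0.0, 0.0]
ft_force: [5.2, -1.0, -7.0]
gripper_width: 0.0357
grasp_force: 44.9
```

```bash
python3 -c "
from st import *
st()"
```

```text
t 22.98 p [ 0.5025 -0.0788  0.0759] yaw 15.39 tilt [0.0008 0.0002] fx,fy 0.0014 0.044 F [ 5.24 -1.02 -7.02] T [-0.165 -0.998  0.001] g 0.0357 44.9
```

The pull is resisted well beyond friction (about 5 N over weight for 1 mm), so the ball is in the groove. Seat it again and release.

>>> apply_moves --deltas '[30, 0, 0, 0.03, 0, 0, 0, 30, 0, 0, 0.03, 0, 0, 0, 30, 0, 0, 0.03, 0, 0, 0, 30, 0, 0, 0, 0, 0, 0, 30, 0, 0, 0, 0, 0, 0]'

```text
time_s: 23.4
tcp_pos: [0.5026, -0.0789, 0.0735]
eef_rot: [0.991, 0.134, 0.0, 0.0]
ft_force: [1.9, 0.3, 5.0]
gripper_width: 0.0356
grasp_force: 44.9
```

```bash
python3 -c "
from st import *
st()"
```

```text
t 23.4 p [ 0.5026 -0.0789  0.0735] yaw 15.39 tilt [0.0009 0.0003] fx,fy 0.0015 0.0439 F [1.89 0.33 5.01] T [ 0.024 -0.388 -0.032] g 0.0356 44.9
```

>>> apply_moves --deltas '[30, 0, 0, 0.018, 0, 0, 0, 30, 0, 0, 0, 0, 0, 0, 30, 0, 0, 0, 0, 0, 0]'

```text
time_s: 23.65
tcp_pos: [0.5027, -0.0789, 0.0734]
eef_rot: [0.991, 0.134, 0.0, 0.0]
ft_force: [0.2, 1.7, 9.0]
gripper_width: 0.0357
grasp_force: 44.9
```

```bash
python3 -c "
from st import *
st()"
```

```text
t 23.65 p [ 0.5027 -0.0789  0.0734] yaw 15.39 tilt [0.0008 0.0003] fx,fy 0.0016 0.0439 F [0.21 1.69 9.03] T [ 0.147 -0.117 -0.005] g 0.0357 44.9
```

>>> apply_moves --deltas '[62, 0, 0, 0, 0, 0, 0, 62, 0, 0, 0, 0, 0, 0, 62, 0, 0, 0, 0, 0, 0, 62, 0, 0, 0, 0, 0, 0, 62, 0, 0, 0, 0, 0, 0, 62, 0, 0, -0.3, 0, 0, 0, 62, 0, 0, -0.6, 0, 0, 0, 62, 0, 0, -0.6, 0, 0, 0, 62, 0, 0, -0.4, 0, 0, 0, 62, 0, 0, 0, 0, 0, 0]'

```text
time_s: 24.48
tcp_pos: [0.5053, -0.0795, 0.1531]
eef_rot: [0.991, 0.134, 0.004, 0.001]
ft_force: [0.3, -0.5, 0.6]
gripper_width: 0.0619
grasp_force: 0.0
```

>>> apply_moves --deltas '[0, -0.2, 0.4, 0, 0, 0, 0, 0, -0.3, 0.7, 0, 0, 0, 0, 0, -0.3, 0.7, 0, 0, 0, 0, 0, -0.2, 0.6, 0, 0, 0, 0, 0, -0.15, 0.33, 0, 0, 0, 0, 0, 0, 0, 0, 0, 0, 0, 0, 0, 0, 0, 0, 0, 0, 0, 0, 0, 0, 0, 0, 0, 0, 0, 0, 0, 0, 0, 0]' --grip_force 20

```text
time_s: 25.23
tcp_pos: [0.4866, -0.1953, 0.1478]
eef_rot: [0.991, 0.134, -0.0, -0.0]
ft_force: [-0.3, -0.6, -0.4]
gripper_width: 0.0041
grasp_force: 0.0
```

```bash
python3 -c "
from st import *
st()
c=camera('top');P=pts(c)
f=P[...,:2]-[.5128,-.1216];a=np.radians(15.4)
fx=f@[np.cos(a),np.sin(a)];fy=f@[-np.sin(a),np.cos(a)]
m=(c['range_z']>0)&(abs(fx)<.02)&(abs(fy-.045)<.015)&(abs(P[...,2]-.1)<.012)
print(m.sum(),P[...,2][m].mean(),fx[m].mean(),fy[m].mean())
"
```

```text
t 25.23 p [ 0.4866 -0.1953  0.1478] yaw 15.45 tilt [-0.0005 -0.0009] fx,fy -0.0449 -0.0641 F [-0.3  -0.55 -0.38] T [-0.013 -0.009 -0.001] g 0.0041 0.0
174 0.10072691289158776 1.1444769300961676e-05 0.04519180764292737
```

```bash
python3 -c "
from h import *
def slope(c,cx,cy,yaw,z0):
    P=pts(c);f=P[...,:2]-[cx,cy];a=np.radians(yaw)
    fx=f@[np.cos(a),np.sin(a)];fy=f@[-np.sin(a),np.cos(a)]
    m=(c['range_z']>0)&(abs(fx)<.021)&(abs(fy)<.016)&(abs(P[...,2]-z0)<.01)
    A=np.c_[fx[m],fy[m],np.ones(m.sum())];s,r,_,_=np.linalg.lstsq(A,P[...,2][m],rcond=None)
    return np.r_[s,np.sqrt(r[0]/m.sum()/ (A[:,0]**2).sum())]
print('before',slope(pickle.load(open('top.pkl','rb')),.575,.159,0.5,.073))
L=[camera('top') for _ in range(6)]
S=np.array([slope(c,.5008,-.0782,15.4,.1) for c in L]);print(S.mean(0).round(4),S.std(0).round(4))
print('after1',slope(pickle.load(open('top4.pkl','rb')),.5008,-.0782,15.4,.1))
"
```

```text
before [-0.01550202 -0.02903552  0.07349872  0.01365352]
[-0.0005 -0.0182  0.1007  0.0143] [0.0174 0.0248 0.0001 0.0009]
after1 [-0.01837627  0.00229736  0.10097509  0.01421219]
```

Camera shows the lid level, about 1 to 1.5 mm above the felt stop, so I'm not sure it is seated. In the earlier presses my hand was pushing the module towards the ball. Press once more on the lid while dragging it away from the ball (-x).

>>> apply_moves --deltas '[0, 0.2, -0.4, 0, 0, 0, 0, 0, 0.3, -0.7, 0, 0, 0, 0, 0, 0.3, -0.7, 0, 0, 0, 0, 0, 0.25, -0.6, 0, 0, 0, 0, 0, 0.15, -0.31, 0, 0, 0, 0, 0, 0, 0, 0.4, 0, 0, 0, 0, 0, 0, 0.4, 0, 0, 0, 0, 0, 0, 0.25, 0, 0, 0, 0, 0, 0, 0.08, 0, 0, 0, 0, 0, 0, 0, 0, 0, 0, 0, 0, 0, 0, 0, 0, 0, 0, 0, 0, 0, 0, 0, 0]'

```text
time_s: 26.58
tcp_pos: [0.5049, -0.0794, 0.1038]
eef_rot: [0.991, 0.134, 0.001, 0.0]
ft_force: [-0.1, -0.3, -0.7]
gripper_width: 0.0004
grasp_force: 0.0
```

```bash
python3 st.py
```

```text
t 26.58 p [ 0.5049 -0.0794  0.1038] yaw 15.37 tilt [0.0012 0.0006] fx,fy 0.0036 0.0427 F [-0.06 -0.26 -0.72] T [-0.005 -0.028  0.056] g 0.0004 0.0
```

>>> apply_moves --deltas '[0, 0, 0, 0.02, 0, 0, 0, 0, 0, 0, 0, 0, 0, 0, 0, 0, 0, 0, 0, 0, 0]'

```text
time_s: 26.83
tcp_pos: [0.5046, -0.0792, 0.1027]
eef_rot: [0.991, 0.134, 0.0, 0.0]
ft_force: [-0.1, 0.4, 0.7]
gripper_width: 0.0002
grasp_force: 0.0
```

```bash
python3 st.py
```

```text
t 26.83 p [ 0.5046 -0.0792  0.1027] yaw 15.38 tilt [0.0008 0.0004] fx,fy 0.0033 0.043 F [-0.14  0.41  0.7 ] T [-0.014  0.015 -0.008] g 0.0002 0.0
```

>>> apply_moves --deltas '[0, 0, 0, 0.03, 0, 0, 0, 0, 0, 0, 0, 0, 0, 0, 0, 0, 0, 0, 0, 0, 0]'

```text
time_s: 27.08
tcp_pos: [0.5045, -0.0791, 0.1011]
eef_rot: [0.991, 0.134, 0.0, 0.0]
ft_force: [0.9, -0.3, 0.8]
gripper_width: -0.0
grasp_force: 0.3
```

>>> apply_moves --deltas '[0, 0, 0, 0.015, 0, 0, 0, 0, 0, 0, 0, 0, 0, 0, 0, 0, 0, 0, 0, 0, 0]'

```text
time_s: 27.33
tcp_pos: [0.5046, -0.0791, 0.1007]
eef_rot: [0.991, 0.134, 0.0, 0.0]
ft_force: [-0.5, 0.3, 2.7]
gripper_width: 0.0005
grasp_force: 1.3
```

>>> apply_moves --deltas '[0, 0, 0, 0.015, 0, 0, 0, 0, 0, 0, 0, 0, 0, 0, 0, 0, 0, 0, 0, 0, 0]'

```text
time_s: 27.58
tcp_pos: [0.5045, -0.0791, 0.1001]
eef_rot: [0.991, 0.134, 0.0, 0.0]
ft_force: [-0.4, -0.3, 4.2]
gripper_width: -0.0001
grasp_force: 2.0
```

>>> apply_moves --deltas '[0, 0, 0, 0.015, 0, 0, 0, 0, 0, 0, 0, 0, 0, 0, 0, 0, 0, 0, 0, 0, 0]'

```text
time_s: 27.83
tcp_pos: [0.5046, -0.0792, 0.0995]
eef_rot: [0.991, 0.134, 0.0, 0.0]
ft_force: [-0.6, 0.8, 5.9]
gripper_width: 0.0004
grasp_force: 2.6
```

The spring profile is clean and linear (0 N at 0.1013 to about 5.2 N at 0.0995, pins 6.6 N at the floor). There is no ball friction, while upward pulls are resisted. The ball is therefore free in the groove and the module is held, just floating on the pins. Now the toggle.

>>> apply_moves --deltas '[0, 0, 0, -0.4, 0, 0, 0, 0, 0, 0, -0.5, 0, 0, 0, 0, 0, 0, -0.3, 0, 0, 0, 0, -0.2, 0.4, 0, 0, 0, 0, 0, -0.3, 0.7, 0, 0, 0, 0, 0, -0.3, 0.7, 0, 0, 0, 0, 0, -0.25, 0.6, 0, 0, 0, 0, 0, -0.15, 0.3, 0, 0, 0, 0, 0, 0, 0, 0, 0, 0, 0, 0, 0, 0, 0, 0, 0, 0]'

```text
time_s: 28.67
tcp_pos: [0.4862, -0.1961, 0.1467]
eef_rot: [0.991, 0.133, -0.0, -0.0]
ft_force: [-0.6, 0.4, -0.7]
gripper_width: 0.0005
grasp_force: 0.0
```

>>> apply_moves --deltas '[0, 0, 0, 0.4, 0, 0, 0, 0, 0, 0, 0.6, 0, 0, 0, 0, 0, 0, 0.5, 0, 0, 0, 0, 0, 0, 0.3, 0, 0, 0, 0, 0, 0, 0.12, 0, 0, 0, 0, 0, 0, 0, 0, 0, 0, 0, 0, 0, 0, 0, 0, 0]'

```text
time_s: 29.25
tcp_pos: [0.4872, -0.1956, 0.0708]
eef_rot: [0.991, 0.134, 0.0, 0.0]
ft_force: [0.1, 0.1, -0.4]
gripper_width: 0.0005
grasp_force: 0.0
```

```bash
python3 st.py
```

```text
t 29.25 p [ 0.4872 -0.1956  0.0708] yaw 15.43 tilt [0.0003 0.0001] fx,fy -0.0444 -0.0645 F [ 0.14  0.14 -0.36] T [-0.039  0.014  0.02 ] g 0.0005 0.0
```

>>> apply_moves --deltas '[0, 0.1, 0, 0, 0, 0, 0, 0, 0.13, 0, 0, 0, 0, 0, 0, 0.13, 0, 0, 0, 0, 0, 0, 0.13, 0, 0, 0, 0, 0, 0, 0.13, 0, 0, 0, 0, 0, 0, 0.13, 0, 0, 0, 0, 0, 0, 0.13, 0, 0, 0, 0, 0, 0, 0.12, 0, 0, 0, 0, 0, 0, 0, 0, 0, 0, 0, 0, 0, 0, 0, 0, 0, 0, 0]'

```text
time_s: 30.08
tcp_pos: [0.5259, -0.185, 0.0702]
eef_rot: [0.991, 0.134, 0.0, -0.0]
ft_force: [0.4, -0.8, 0.7]
gripper_width: 0.0007
grasp_force: 0.0
```

```bash
python3 st.py
```

```text
t 30.08 p [ 0.5259 -0.185   0.0702] yaw 15.41 tilt [ 0.0008 -0.    ] fx,fy -0.0042 -0.0646 F [ 0.42 -0.76  0.72] T [-0.018 -0.015  0.018] g 0.0007 0.0
```

>>> apply_moves --deltas '[0, 0.07, 0, 0, 0, 0, 0, 0, 0.06, 0, 0, 0, 0, 0, 0, 0, 0, 0, 0, 0, 0, 0, 0, 0, 0, 0, 0, 0]'

```text
time_s: 30.42
tcp_pos: [0.5299, -0.1838, 0.0701]
eef_rot: [0.991, 0.134, -0.0, -0.0]
ft_force: [-2.3, 0.1, -1.7]
gripper_width: 0.0007
grasp_force: 0.8
```

>>> apply_moves --deltas '[0, -0.4, 0, 0, 0, 0, 0, 0, -0.6, 0, 0, 0, 0, 0, 0, -0.3, 0, -0.2, 0, 0, 0, 0, 0, 0, -0.7, 0, 0, 0, 0, 0, 0, -0.9, 0, 0, 0, 0, -0.5, 0, -0.6, 0, 0, 0, 0, -0.8, 0, 0, 0, 0, 0, 0, -0.8, 0, 0, 0, 0, 0, 0, -0.4, 0, 0, 0, 0, 0, 0, 0, 0, 0, 0, 0, 0]'

```text
time_s: 31.25
tcp_pos: [0.3817, -0.2247, 0.1668]
eef_rot: [0.991, 0.133, 0.0, 0.0]
ft_force: [0.0, 0.0, -0.6]
gripper_width: 0.0002
grasp_force: 0.0
```

```bash
python3 - <<'E'
from st import *
st()
c=camera("top");d=camera("side")
cv2.imwrite("pics/p5.png",np.vstack([cv2.resize(c["pixels"][195:255,290:390],(500,300),interpolation=2),cv2.resize(d["pixels"][155:215,290:390],(500,300),interpolation=2)]))
for k in(c,d):
    P=pts(k);f=P[...,:2]-[.5128,-.1216];a=np.radians(15.4)
    fx=f@[np.cos(a),np.sin(a)];fy=f@[-np.sin(a),np.cos(a)];Z=P[...,2]
    tt=(k["range_z"]>0)&(abs(fy+.065)<.02)&(abs(fx)<.035)&(Z>.068)&(Z<.095)
    m=(k["range_z"]>0)&(abs(fx)<.02)&(abs(fy-.045)<.015)&(abs(Z-.1)<.012)
    print("tip fx,fy,z",fx[tt].mean(),fy[tt].mean(),Z[tt].mean(),tt.sum(),"lid",Z[m].mean(),fx[m].mean(),fy[m].mean())
E
```

```text
t 31.25 p [ 0.3817 -0.2247  0.1668] yaw 15.27 tilt [0.0005 0.0009] fx,fy -0.1538 -0.0645 F [ 0.04  0.01 -0.57] T [-0.019 -0.004  0.041] g 0.0002 0.0
tip fx,fy,z 0.014608486910637538 -0.0645450613043684 0.08038889521540912 20 lid 0.1007428535711921 2.5237632534245003e-05 0.04517345785696208
tip fx,fy,z 0.013681957334346895 -0.06075686795544793 0.0757202387025372 18 lid 0.0990255814249746 0.0005605706840261947 0.04589282251320834
```

View pics/p5.png

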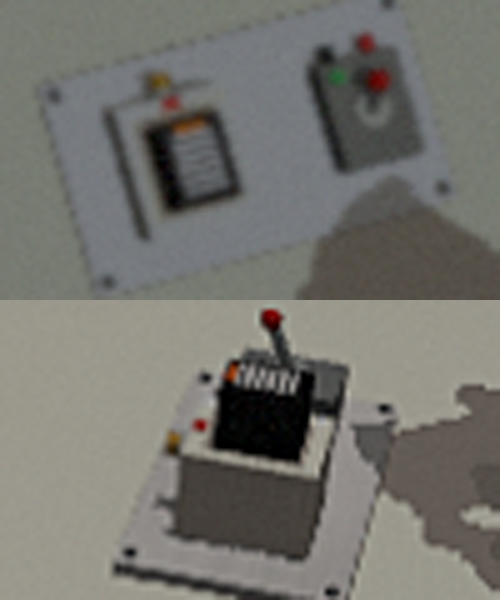

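The toggle now leans to +x, with its tip at fx +14.6 mm (top view (378,78)), which is fully on. The module sits in the nest and the robot is clear.

```bash
python3 -c "
from bench import *
print(job_done())"
```

```text
the job is handed in; nothing more can be done
None
```

The module is in the nest, seated and held by feel (the ball itself can't be seen), the supply toggle is over to on, the arm touches nothing, and the job is handed in; no verdict came back.

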